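# Size a brake piston in the stepped gauge

## Task

Find the size of the bright steel brake piston with the stepped gauge: stand it upright on the smallest pocket first so that it touches there and is seen not to go in, then lower it into the next pocket up, keeping hold until it has entered, and leave it standing upright on that pocket's floor. Do not put it into the largest pocket, and leave the other parts on the bench where they are.

Things in the scene. Friction and masses are not known exactly. Their poses are not given: they have to be found in the camera images.
- piston_mid (a point): Centre of the loose brake piston: bright steel round cup, 44 mm outside diameter, 56 mm tall, wall 4 mm, standing open end up on the bench (z = 0), 0.2 to 0.33 kg. Point on its axis, 28 mm above its bottom; z up. Grip its upper half from outside, so the fingertips clear the gauge. Near it: a black plastic piston, a flat brass bearing ring, an amber jar with red cap, each under 60 mm tall.
- pocket_small (a point): Centre of the mouth of the smallest pocket, 34 mm diameter, 10 mm deep: the piston stands on its rim. The gauge: a fixed aluminium block on a blue foot, 100 mm wide, 226 mm long, three treads rising in a row, a dark-floored round pocket in each. This mouth is 20 mm above the bench, in the lowest tread. z up, y along the row towards the larger pockets, x across.
- pocket_mid (a point): Centre of the mouth of the next pocket up, 58 mm diameter, 10 mm deep: the piston enters with 7 mm to spare all round and stands on its floor, 16 mm above the bench. This mouth is 26 mm above the bench, in the middle tread, 65 mm along y from the smallest pocket. Same axes.
- pocket_large (a point): Centre of the mouth of the largest pocket, 76 mm diameter, 10 mm deep: too big, not to be used. This mouth is 32 mm above the bench, in the highest tread, 86 mm along y from the middle pocket. Same axes.

How it is judged:
By the outcome, as a careful person would: the job done as asked, in the order asked, and still so for the second after the job is handed in, with the robot touching nothing.
It also fails if it takes over 35 s, if anything falls off the work surface, if the arm or the gripper's body presses on something with over 40 N, if the wrist force passes 120 N, or if a joint passes its speed limit or range.

## Robot

A 6-joint arm with a two-finger parallel gripper is mounted at the origin on the work surface. World frame = base frame: x ahead of the robot, y to its left, z up, the work surface at z = 0. Lengths are in m, angles in rad, forces in N, time in s.
With the tool pointing down it reaches from about 0.225 to 0.725 m from the base axis. Payload 3.1 kg.
Tool frame: the origin (TCP) lies at the very end of the fingers, on their centre line; the grasp point (between the pads) lies 19 mm behind it; y points along the fingers, z is the direction in which the jaws open and shut, and the axes are right-handed (so a half turn about y gives the same grasp; the last joint's range is limited). The gripper opens to 85 mm and grips with 20 to 120 N. Pads are 22 mm wide; open, the fingers measure 114 mm over their backs; the gripper's body (76 mm by 85 mm) begins 54 mm behind the grasp point. The pads swing forward as they close: fully open they stand 13 mm farther back than shut.
Start: joints at [0.979, 0.048, 0.099, 1.622, 0, 1.443], TCP at [0.235, 0.47, 0.231] pointing down, gripper open.
Joint ranges: [-2.91, 2.91], [-0.99, 1.94], [-1.21, 1.42], [-2.12, 2.29], [-1.49, 1.47], [-3.14, 3.14]. Speed limits (rad/s): [2.79, 2.79, 3.14, 3.14, 3.14, 3.14].

## Interface

Orientations are given as a unit quaternion [w, x, y, z].
In Python, from bench import status, get_image, manip gives the robot as it stands.
- The arm moves only by the tool drive_tool, never from a script. Its argument "steps" is a list of rows, each a list of 5 numbers: the shift along the tool's x, y, z in mm, then the turn about the tool's y in degrees, then the closure, from 0 (fully open) to 1 (shut). A call has 1 to 8 rows; each row is the pose to reach, as a shift and turn from the pose commanded when the call began, along the tool's axes at that moment; what a row does not reach only later rows make up. A row lasts 1/8 s, in which the tool goes at most 62.5 mm and 10.7 degrees, less where a joint would pass 70% of its speed; a pose out of reach is approached as far as the arm can. A call with a gripper value outside its range is refused whole. The fingers move at their own pace and stop on an object; the grip force is fixed at half the most. Time passes only in rows, so rows that repeat a pose let the fingers close. It gives the time, the measured TCP pose, the force and the opening at its end, in the units of the state.
- status.get_state(): the state, without advancing time (a new reading comes with each control period).
- get_image(name): name is "side" or "top" or "wrist"; returns a dict with "color" (420x560x3 uint8, red, green, blue), "depth" (420x560 float32, m along the optical axis (not along the pixel's ray), 0 where there is no reading), "K" (3x3 intrinsics, pixels), "pose" (4x4, takes a point from camera to world coordinates). Camera axes: x right, y up, looking along -z (the intrinsics and any distortion apply to the point x, -y, -z); pixel columns grow to the right and rows downward; lengths in m; the calibration is good to about 2 mm. The wrist camera is an equidistant fisheye: a pixel r from the principal point sees the ray r / f radians off the axis. A picture is of the moment at which its call begins.
- manip.close_job(): hands the job in, once; it reports no verdict.
The state is a dict: "time": time; "qpos": joint angles; "qd": joint speeds; "joint_torque": joint torques, N m; "tool_pos": TCP position; "ee_rot": TCP orientation; "contact_force": force on the tool from outside, world axes, zero at the start; "moment": the same for the moment, N m; "opening": opening from 0.0 (shut) to 1.0 (fully open).
Only numpy, scipy, OpenCV 4.12 (cv2) and the standard library are available. Lean on these libraries where they do the work, as an engineer would, in place of code of your own. Each camera call takes 0.05 s, during which the arm holds its last target. There are 200 camera calls.

## Working session

There is one attempt and no reset: what is moved stays moved. The work goes in short steps, Python scripts to look and compute and a tool call to move; the robot and the scene stay as the last step left them, time stands still between calls to the robot, and variables do not carry over. Pictures are saved under pics/ and viewed, about 8 in all and at most 12, crops included, and the job is handed in when it is done.

Besides the shell and the picture viewer there is one more tool, called after "Request:" as name([rows], argument=value, ...), one row to a line, values as JSON. drive_tool: Moves the arm, as the interface text tells. Its arguments: {"type":"object","properties":{"steps":{"type":"array","items":{"type":"array","items":{"type":"number"}}}},"required":["steps"]}

```bash
ls; mkdir -p pics; python3 - <<'E'
from bench import status,get_image
import cv2,numpy as np
print(status.get_state())
ims=[get_image(n) for n in("top","side")]
for n,i in zip(("top","side"),ims):
    cv2.imwrite(f"pics/{n}1.png",i["color"][:,:,::-1]); np.savez(f"pics/{n}1.npz",**i); print(n,i["K"],i["pose"],(i["depth"]>0).mean())
E
```

```text
pics
{'time': 0.0, 'qpos': array([ 9.79176661e-01,  4.87246986e-02,  9.75988637e-02,  1.62199997e+00,
       -9.29010874e-06,  1.44300314e+00]), 'qd': array([ 6.57187641e-04, -1.28313231e-05, -1.13597173e-03, -1.16849079e-04,
       -1.19642421e-03, -6.47109797e-04]), 'joint_torque': array([-1.45458751e-03, -3.38786209e+01,  3.20012283e+01,  2.05675699e-02,
       -1.80875018e-04,  1.76937110e-06]), 'tool_pos': array([0.23453902, 0.46901668, 0.23013123]), 'ee_rot': array([-0.68740392,  0.688948  , -0.16280811,  0.16223445]), 'contact_force': array([-0.64544483,  0.70164534, -0.17074121]), 'moment': array([-0.00753185, -0.0013022 , -0.03301542]), 'opening': 0.9968153318019828}
top [[380.39054455   0.         280.88518965]
 [  0.         380.39054455 209.69924519]
 [  0.           0.           1.        ]] [[-0.01240991  0.97590136 -0.21785899  0.37138442]
 [-0.99992187 -0.01178474  0.00416872 -0.00751716]
 [ 0.00150085  0.2178937   0.97597135  0.87701095]
 [ 0.          0.          0.          1.        ]] 0.9960459183673469
side [[509.98448097   0.         279.09854486]
 [  0.         509.98448097 209.83372939]
 [  0.           0.           1.        ]] [[ 0.89991167  0.33415497 -0.28017751  0.29058207]
 [-0.43603874  0.69749574 -0.56865623 -0.49926658]
 [ 0.00540331  0.63390863  0.77338907  0.71604936]
 [ 0.          0.          0.          1.        ]] 0.9958630952380952
```

View pics/top1.png

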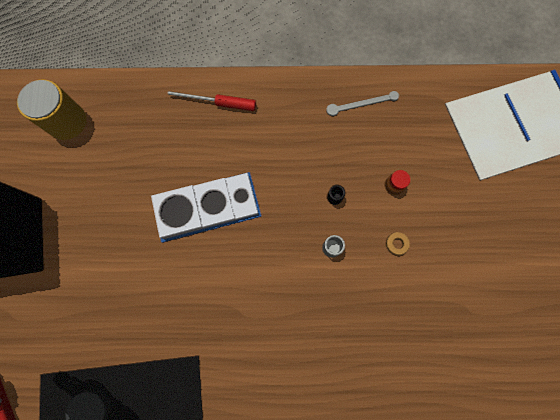

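View pics/side1.png

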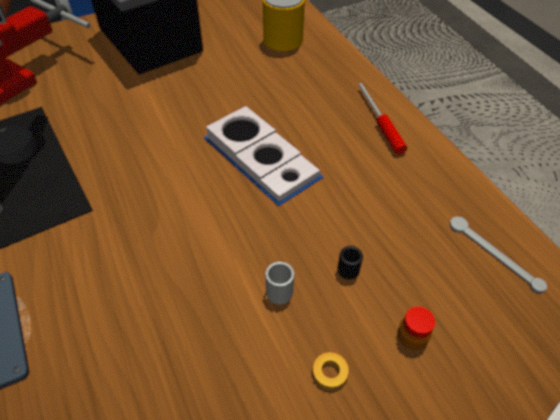

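The top view shows the piston at about (334,245) and pockets at (241,196), (213,202) and (176,211). In the side view the piston rim is at (280,272) and the pockets are at (290,175), (268,154) and (241,129). Next I'll turn these into positions from both views.

```bash
cat > h.py <<'E'
import numpy as np,cv2
def ray(im,px,z):
    "pinhole pixels (n,2) onto plane z"
    K,T=im["K"],im["pose"]; px=np.atleast_2d(px).astype(float)
    d=np.c_[(px[:,0]-K[0,2])/K[0,0],-(px[:,1]-K[1,2])/K[1,1],-np.ones(len(px))]@T[:3,:3].T
    return T[:3,3]+d*((z-T[2,3])/d[:,2])[:,None]
def cloud(im):
    h,w=im["depth"].shape; u,v=np.meshgrid(np.arange(w),np.arange(h)); K,T=im["K"],im["pose"]; d=im["depth"]
    p=np.stack([(u-K[0,2])/K[0,0]*d,-(v-K[1,2])/K[1,1]*d,-d],-1)
    return p@T[:3,:3].T+T[:3,3]
def circ(p):
    "circle of world points in xy: centre, radius"
    A=np.c_[2*p[:,:2],np.ones(len(p))]; s=np.linalg.lstsq(A,(p[:,:2]**2).sum(1),rcond=None)[0]
    return s[:2],np.sqrt(s[2]+s[0]**2+s[1]**2)
E
python3 - <<'E'
from h import *
for n,pk,pp in(("top",[(241,196),(213,202),(176,211)],(334,245)),("side",[(290,175),(268,154),(241,129)],(280,272))):
    im=dict(np.load(f"pics/{n}1.npz")); c=im["color"]; P=cloud(im)
    g=cv2.cvtColor(c,cv2.COLOR_RGB2GRAY); hsv=cv2.cvtColor(c,cv2.COLOR_RGB2HSV)
    cs,_=cv2.findContours((g<120).astype(np.uint8),cv2.RETR_LIST,cv2.CHAIN_APPROX_NONE)
    for q,z,D in zip(pk,(.02,.026,.032),(34,58,76)):
        best=[k for k in cs if len(k)>8 and cv2.pointPolygonTest(k,q,False)>=0]
        if not best: print(n,"no",q); continue
        k=min(best,key=cv2.contourArea); w=ray(im,k[:,0],z); ct,r=circ(w); print(n,"pocket",D,ct.round(4),"d",round(2e3*r,1),"depth z near",np.median(P[q[1],q[0],2]).round(4))
    m=(hsv[...,1]<60)&(hsv[...,2]>60)
    b=np.zeros_like(m); b[pp[1]-30:pp[1]+40,pp[0]-30:pp[0]+30]=1
    sel=m&b; z=P[...,2]; Q=P[b&(z>.046)&(z<.066)]; Qs=P[b&(z>.046)&(z<.066)&m]
    for X in(Q,Qs):
        if len(X)>5: ct,r=circ(X); print(n,"piston rim",len(X),ct.round(4),"d",round(2e3*r,1),"box mid",((X.min(0)+X.max(0))/2).round(4),"ext",np.ptp(X,0).round(4))
    bench=P[330:360,250:330,2] if n=="top" else P[200:240,150:200,2]; print("bench z",np.median(bench).round(4))
E
```

```text
top pocket 34 [0.5983 0.0818] d 32.0 depth z near 0.0115
top pocket 58 [0.5824 0.1449] d 56.1 depth z near 0.0164
top pocket 76 [0.5609 0.2281] d 73.9 depth z near 0.0216
top piston rim 134 [ 0.4756 -0.1246] d 39.5 box mid [ 0.4756 -0.1251  0.0532] ext [0.0427 0.0432 0.0143]
top piston rim 114 [ 0.4756 -0.1249] d 39.5 box mid [ 0.4756 -0.1251  0.0535] ext [0.0427 0.0432 0.0136]
bench z 0.0009
side pocket 34 [0.5974 0.0796] d 28.9 depth z near 0.0113
side pocket 58 [0.5814 0.1423] d 53.3 depth z near 0.0161
side pocket 76 [0.5596 0.2252] d 70.6 depth z near 0.0208
side piston rim 347 [ 0.476 -0.127] d 39.8 box mid [ 0.4762 -0.1262  0.0526] ext [0.0436 0.0439 0.0132]
side piston rim 332 [ 0.4758 -0.127 ] d 39.5 box mid [ 0.4757 -0.1262  0.0526] ext [0.0427 0.0439 0.0132]
bench z -0.0001
```

Both views agree within about 3 mm. The pocket spacings also match the given 65 and 86 mm, and the piston is at about (0.476, -0.126). Now the tool axes and the shift needed.

```bash
cat >> h.py <<'E'
from scipy.spatial.transform import Rotation as Rn
G=np.array([.969*1,.246,0])  # gauge x (across)
def plan(s,target):
    R=Rn.from_quat(np.asarray(s["ee_rot"]),scalar_first=True).as_matrix()
    d=R.T@(np.array(target)-s["tool_pos"])*1e3
    # turn about tool y bringing tool z onto +-G
    g=R.T@G; a=np.degrees(np.arctan2(g[0],g[2])); a=(a+90)%180-90
    print("R",R.round(3).tolist(),"shift mm",d.round(1),"turn deg",a.round(2),"q",s["qpos"].round(3),"t",s["time"],"F",s["contact_force"].round(1),"pos",s["tool_pos"].round(4),"open",round(s["opening"],3))
E
python3 - <<'E'
from h import *
from bench import status
plan(status.get_state(),(.476,-.126,.15))
E
```

```text
R [[0.894, -0.001, 0.447], [-0.447, -0.002, 0.894], [-0.0, -1.0, -0.002]] shift mm [ 482.2   81.  -424. ] turn deg 49.18 q [0.979 0.049 0.098 1.622 0.    1.443] t 0.1 F [-0.2 -0.2 -0. ] pos [0.2346 0.4691 0.2302] open 1.004
```

Request:
drive_tool([
  [37, 0, -33, 6, 0],
  [74, 0, -65, 12, 0],
  [111, 0, -98, 18, 0],
  [148, 0, -130, 24, 0],
  [185, 0, -163, 31, 0],
  [222, 0, -196, 37, 0],
  [259, 0, -228, 43, 0],
  [296, 0, -261, 49, 0],
])

```text
time: 1.1
tool_pos: [0.383, 0.1022, 0.2309]
ee_rot: [-0.558, 0.558, -0.434, 0.434]
contact_force: [1.3, -0.5, 0.2]
opening: 1.0
```

```bash
python3 - <<'E'
from h import *
from bench import status
plan(status.get_state(),(.476,-.126,.15))
E
```

```text
R [[0.246, -0.0, 0.969], [-0.969, 0.0, 0.246], [-0.0, -1.0, -0.0]] shift mm [244.1  80.8  34.1] turn deg -0.01 q [ 0.091 -0.286 -0.205  1.652  0.     1.413] t 1.1 F [ 1.3 -0.5  0.2] pos [0.383  0.1022 0.2309] open 1.0
```

Request:
drive_tool([
  [45, 10, 6, 0, 0],
  [95, 25, 13, 0, 0],
  [145, 45, 20, 0, 0],
  [195, 65, 27, 0, 0],
  [230, 80, 32, 0, 0],
  [244, 81, 34, 0, 0],
  [244, 81, 34, 0, 0],
])

```text
time: 1.98
tool_pos: [0.4764, -0.1243, 0.1502]
ee_rot: [0.559, -0.559, 0.434, -0.433]
contact_force: [0.8, -0.4, 0.0]
opening: 1.0
```

```bash
python3 - <<'E'
from h import *
from bench import status,get_image
plan(status.get_state(),(.476,-.126,.15))
i=get_image("wrist"); np.savez("pics/w1.npz",**i); cv2.imwrite("pics/w1.png",i["color"][:,:,::-1]); print(i["K"],i["pose"].round(4))
E
```

```text
R [[0.248, -0.001, 0.969], [-0.969, 0.001, 0.248], [-0.001, -1.0, -0.001]] shift mm [ 1.6  0.2 -0.8] turn deg 0.12 q [-0.392 -0.039 -0.149  1.462  0.     0.928] t 1.975 F [ 0.8 -0.4  0. ] pos [ 0.4764 -0.1243  0.1502] open 1.0
[[325.1922621    0.         269.67774398]
 [  0.         325.1922621  205.89274506]
 [  0.           0.           1.        ]] [[ 9.685e-01 -2.356e-01 -8.010e-02  4.557e-01]
 [ 2.488e-01  9.163e-01  3.137e-01 -4.300e-02]
 [-5.000e-04 -3.238e-01  9.461e-01  2.926e-01]
 [ 0.000e+00  0.000e+00  0.000e+00  1.000e+00]]
```

View pics/w1.png

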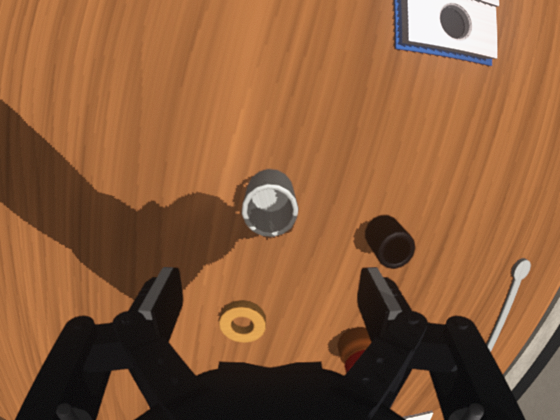

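The wrist view shows the bright piston with its rim centred at about (270,210), lying between the open fingers. Nothing is under the fingertips. I'll cast the rim outline onto z = 0.056.

```bash
cat >> h.py <<'E'
def fdir(im,px):
    K,T=im["K"],im["pose"]; px=np.atleast_2d(px).astype(float)
    a=(px-[K[0,2],K[1,2]])/K[0,0]; t=np.hypot(*a.T)+1e-9; s=np.sin(t)/t
    return np.c_[a[:,0]*s,-a[:,1]*s,-np.cos(t)]
def fray(im,px,z):
    T=im["pose"]; d=fdir(im,px)@T[:3,:3].T
    return T[:3,3]+d*((z-T[2,3])/d[:,2])[:,None]
def fcloud(im):
    h,w=im["depth"].shape; u,v=np.meshgrid(np.arange(w),np.arange(h)); T=im["pose"]
    d=fdir(im,np.c_[u.ravel(),v.ravel()]); p=d/(-d[:,2:])*im["depth"].reshape(-1,1)
    return (p@T[:3,:3].T+T[:3,3]).reshape(h,w,3)
E
python3 - <<'E'
from h import *
im=dict(np.load("pics/w1.npz")); hsv=cv2.cvtColor(im["color"],cv2.COLOR_RGB2HSV)
m=((hsv[...,1]<50)&(hsv[...,2]>185)).astype(np.uint8); m[:165]=0;m[245:]=0;m[:,:230]=0;m[:,310:]=0
k=np.vstack(cv2.findContours(m,cv2.RETR_EXTERNAL,cv2.CHAIN_APPROX_NONE)[0])[:,0]
hull=cv2.convexHull(k)[:,0]; print(hull.min(0),hull.max(0)); ct,r=circ(fray(im,hull,.056)); print("rim",ct,2e3*r)
P=fcloud(im); Q=P[165:245,230:310].reshape(-1,3); Q=Q[(Q[:,2]>.05)&(Q[:,2]<.062)]; print("depth",circ(Q),((Q.min(0)+Q.max(0))/2),np.ptp(Q,0),len(Q))
E
```

```text
[243 185] [297 234]
rim [ 0.47686877 -0.12480103] 41.69970908134101
depth (array([ 0.47679029, -0.12488796]), np.float64(0.019698549883531282)) [ 0.47693727 -0.12538491  0.05394542] [0.04323617 0.04332051 0.00788019] 932
```

Request:
drive_tool([
  [0, 30, 0, 0, 0],
  [0, 65, 0, 0, 0],
  [0, 100, 0, 0, 0],
  [0, 120, 0, 0, 0],
  [0, 127, 0, 0, 0],
  [0, 127, 0, 0, 0],
  [0, 127, 0, 0, 0.3],
  [0, 127, 0, 0, 0.5],
])

```text
time: 3.02
tool_pos: [0.4775, -0.1245, 0.0246]
ee_rot: [0.559, -0.559, 0.432, -0.434]
contact_force: [-0.8, 0.5, -0.1]
opening: 0.598
```

Request:
drive_tool([
  [0, 0, 0, 0, 0.8],
  [0, 0, 0, 0, 1],
  [0, 0, 0, 0, 1],
  [0, 0, 0, 0, 1],
  [0, 0, 0, 0, 1],
])

```text
time: 3.65
tool_pos: [0.4776, -0.1247, 0.0247]
ee_rot: [0.559, -0.559, 0.432, -0.434]
contact_force: [0.9, 0.7, 4.7]
opening: 0.492
```

```bash
python3 - <<'E'
from h import *
from bench import status,get_image
plan(status.get_state(),(.477,-.125,.023))
i=get_image("side"); np.savez("pics/s2.npz",**i); cv2.imwrite("pics/s2.png",cv2.resize(i["color"][180:380,150:430,::-1],None,fx=2,fy=2))
E
```

```text
R [[0.249, 0.002, 0.969], [-0.969, -0.001, 0.249], [0.002, -1.0, 0.002]] shift mm [ 0.1  1.7 -0.6] turn deg 0.17 q [-0.391  0.024 -0.341  1.204 -0.     0.928] t 3.65 F [0.9 0.7 4.7] pos [ 0.4776 -0.1247  0.0247] open 0.492
```

View pics/s2.png

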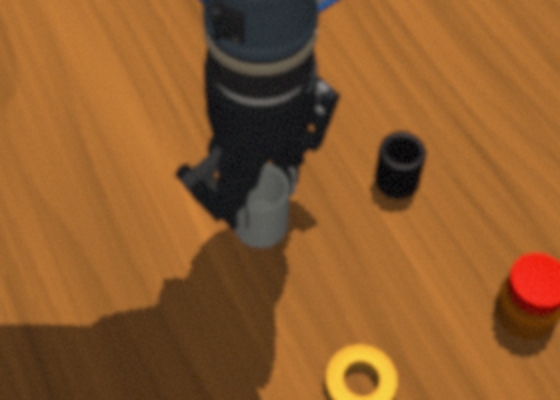

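The side view shows the piston upright between the fingers, gripped in its upper half, and the neighbours haven't moved. The 0.49 opening is about 42 mm, which fits the 44 mm diameter. Next I'll lift and carry it above the small pocket.

Request:
drive_tool([
  [0, -15, 0, 0, 1],
  [0, -40, 0, 0, 1],
  [-15, -70, 15, 0, 1],
  [-45, -80, 45, 0, 1],
  [-85, -80, 85, 0, 1],
  [-125, -80, 125, 0, 1],
  [-155, -80, 155, 0, 1],
  [-169, -80, 168, 0, 1],
])

```text
time: 4.7
tool_pos: [0.5971, 0.0836, 0.1024]
ee_rot: [-0.559, 0.56, -0.433, 0.432]
contact_force: [0.3, -0.5, -3.6]
opening: 0.494
```

Request:
drive_tool([
  [0, 0, 0, 0, 1],
  [0, 0, 0, 0, 1],
])

```text
time: 4.95
tool_pos: [0.5963, 0.0803, 0.1029]
ee_rot: [-0.558, 0.559, -0.434, 0.433]
contact_force: [-0.3, -0.4, -4.4]
opening: 0.491
```

```bash
python3 - <<'E'
from h import *
from bench import status,get_image
plan(status.get_state(),(.598,.081,.105))
i=get_image("wrist"); np.savez("pics/w2.npz",**i); cv2.imwrite("pics/w2.png",i["color"][:,:,::-1])
E
```

```text
R [[0.248, -0.002, 0.969], [-0.969, -0.001, 0.248], [0.0, -1.0, -0.002]] shift mm [-0.3 -2.1  1.8] turn deg 0.12 q [ 2.300e-02  2.580e-01  7.800e-02  1.393e+00 -1.000e-03  1.343e+00] t 4.95 F [-0.3 -0.4 -4.4] pos [0.5963 0.0803 0.1029] open 0.491
```

View pics/w2.png

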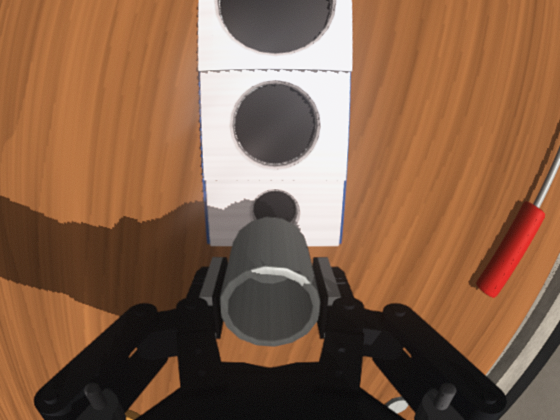

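The wrist view shows the piston held upright with its rim at about (270,303). The mid pocket is at (277,124), and the small pocket at (276,208) is partly hidden by the piston. I'll measure the mid pocket and the held rim in this frame.

```bash
python3 - <<'E'
from h import *
im=dict(np.load("pics/w2.npz")); g=cv2.cvtColor(im["color"],cv2.COLOR_RGB2GRAY)
cs,_=cv2.findContours((g<120).astype(np.uint8),cv2.RETR_LIST,cv2.CHAIN_APPROX_NONE)
for q,z in(((277,124),.026),):
    k=min([k for k in cs if len(k)>20 and cv2.pointPolygonTest(k,q,False)>=0],key=cv2.contourArea); ct,r=circ(fray(im,k[:,0],z)); print("mid",ct,2e3*r)
    u=G[:2]/np.linalg.norm(G[:2]); row=np.array([-u[1],u[0]]); print("small from mid",ct-row*.065)
# small visible upper arc
k=min([k for k in cs if len(k)>20 and cv2.pointPolygonTest(k,(276,208),False)>=0],key=cv2.contourArea)[:,0]
k=k[(k[:,1]<212)&(k[:,1]>188)&(k[:,0]>256)&(k[:,0]<297)]; w=fray(im,k,.02); print("small arc",len(k),circ(w)[0],2e3*circ(w)[1])
# held rim: bright ring, depth
P=fcloud(im); Q=P[260:350,215:325].reshape(-1,3); c=im["color"][260:350,215:325].reshape(-1,3).min(1)
for s in(Q[:,2]>.128,): X=Q[s&(Q[:,2]<.142)]; print("rim depth",len(X),X.mean(0),circ(X),(X.min(0)+X.max(0))/2,np.ptp(X,0))
# block side edges: rows 190..235, 90..170
for r0 in(100,150,200,230):
    x=np.where(g[r0,190:360]>170)[0]+190; e=fray(im,[(x[0],r0),(x[-1],r0)],.026 if r0<180 else .02); m=e.mean(0); print(r0,x[0],x[-1],e[:,:2].round(4),"w",np.linalg.norm(e[1]-e[0]).round(4))
E
```

```text
mid [0.58359705 0.14588251] 54.557478208425835
small from mid [0.59959123 0.08288103]
small arc 49 [0.59924629 0.08331738] 31.99466947584878
rim depth 3887 [0.59601291 0.08156913 0.13324408] (array([0.59635845, 0.08069918]), np.float64(0.02013848588408027)) [0.59600282 0.07971654 0.13500277] [0.04983728 0.04457816 0.01399185]
100 201 349 [[0.5307 0.1501]
 [0.6272 0.1752]] w 0.0997
150 203 347 [[0.5395 0.1167]
 [0.6357 0.1417]] w 0.0994
200 207 342 [[0.5488 0.0797]
 [0.6453 0.1045]] w 0.0997
230 300 339 [[0.6216 0.0738]
 [0.6508 0.0811]] w 0.0301
```

Request:
drive_tool([
  [-2, 10, 3.5, 0, 1],
  [-2, 25, 3.5, 0, 1],
  [-2, 40, 3.5, 0, 1],
  [-2, 49, 3.5, 0, 1],
  [-2, 52, 3.5, 0, 1],
  [-2, 53, 3.5, 0, 1],
  [-2, 53, 3.5, 0, 1],
])

```text
time: 5.88
tool_pos: [0.6006, 0.0842, 0.051]
ee_rot: [0.559, -0.559, 0.433, -0.434]
contact_force: [0.5, -0.4, -2.1]
opening: 0.489
```

Request:
drive_tool([
  [0, 1, 0, 0, 1],
  [0, 2, 0, 0, 1],
  [0, 3, 0, 0, 1],
  [0, 4, 0, 0, 1],
  [0, 4, 0, 0, 1],
])

```text
time: 6.5
tool_pos: [0.5999, 0.0842, 0.0461]
ee_rot: [-0.559, 0.559, -0.433, 0.433]
contact_force: [-0.2, -0.1, -2.7]
opening: 0.49
```

Request:
drive_tool([
  [1, 0.5, 0, 0, 1],
  [1, 1, 0, 0, 1],
  [1, 1.5, 0, 0, 1],
  [1, 2, 0, 0, 1],
  [1, 2.5, 0, 0, 1],
  [1, 2.5, 0, 0, 1],
])

```text
time: 7.25
tool_pos: [0.6003, 0.0832, 0.0448]
ee_rot: [0.559, -0.559, 0.433, -0.433]
contact_force: [-3.1, -0.3, 4.6]
opening: 0.493
```

Force went from -2.7 to +4.6 N at TCP z = 44.8 mm, so the piston is touching. I'll press a little more to confirm it doesn't go in, and look.

Request:
drive_tool([
  [0, 0.5, 0, 0, 1],
  [0, 1, 0, 0, 1],
  [0, 1, 0, 0, 1],
  [0, 1, 0, 0, 1],
])

```text
time: 7.75
tool_pos: [0.6004, 0.0832, 0.0448]
ee_rot: [0.559, -0.559, 0.433, -0.434]
contact_force: [-5.1, -0.7, 7.9]
opening: 0.494
```

```bash
python3 - <<'E'
from h import *
from bench import status,get_image
plan(status.get_state(),(.5835,.1459,.075))
i=get_image("side"); np.savez("pics/s3.npz",**i); cv2.imwrite("pics/s3.png",cv2.resize(i["color"][80:230,180:390,::-1],None,fx=3,fy=3))
E
```

```text
R [[0.249, 0.001, 0.968], [-0.968, -0.0, 0.249], [0.0, -1.0, 0.001]] shift mm [-64.9 -30.3  -0.7] turn deg 0.18 q [ 0.027  0.294  0.005  1.281 -0.     1.346] t 7.75 F [-5.1 -0.7  7.9] pos [0.6004 0.0832 0.0448] open 0.494
```

View pics/s3.png

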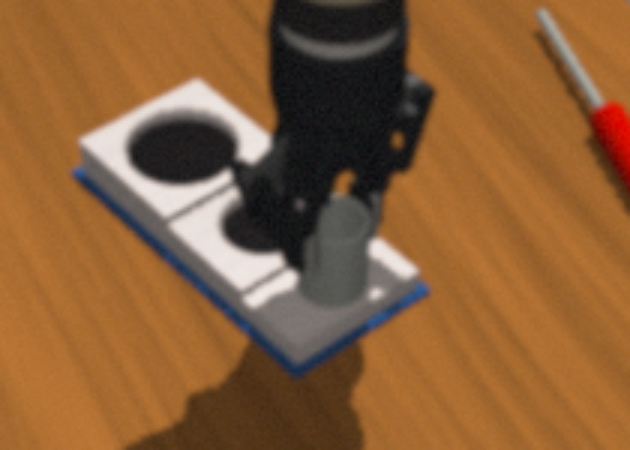

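The crop shows the piston upright on the lowest tread, over the small pocket at about (335,290). TCP height stayed at 44.8 mm while the upward force rose to 7.9 N, so it doesn't enter. Next it goes over to the mid pocket.

Request:
drive_tool([
  [0, -10, 0, 0, 1],
  [0, -30, 0, 0, 1],
  [-20, -33, -0.5, 0, 1],
  [-45, -33, -0.5, 0, 1],
  [-60, -33, -0.5, 0, 1],
  [-65, -33, -0.5, 0, 1],
  [-65, -33, -0.5, 0, 1],
  [-65, -33, -0.5, 0, 1],
])

```text
time: 8.8
tool_pos: [0.5838, 0.1454, 0.0757]
ee_rot: [-0.559, 0.559, -0.433, 0.434]
contact_force: [-0.4, 0.4, -2.6]
opening: 0.49
```

```bash
python3 - <<'E'
from h import *
from bench import status,get_image
plan(status.get_state(),(.5835,.1459,.0407))
im=get_image("wrist"); np.savez("pics/w3.npz",**im); cv2.imwrite("pics/w3.png",im["color"][:,:,::-1])
E
```

```text
R [[0.248, -0.0, 0.969], [-0.969, -0.0, 0.248], [0.0, -1.0, -0.0]] shift mm [-0.5 35.  -0.2] turn deg 0.14 q [ 0.133  0.267  0.034  1.339 -0.     1.453] t 8.8 F [-0.4  0.4 -2.6] pos [0.5838 0.1454 0.0757] open 0.49
```

View pics/w3.png

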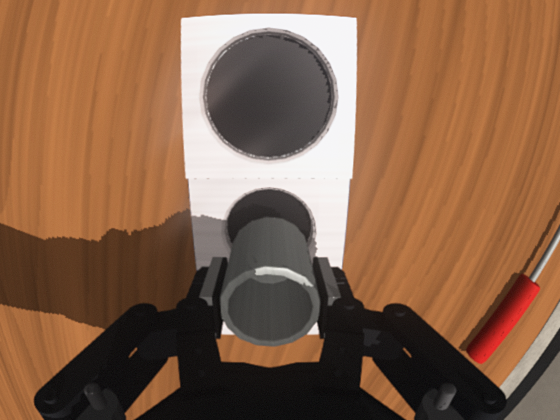

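The wrist view shows the piston's axis in line with the mid pocket, both at about column 270. The 7 mm of clearance is ample, so I'll lower it.

Request:
drive_tool([
  [0, 8, 0, 0, 1],
  [0, 16, 0, 0, 1],
  [0, 22, 0, 0, 1],
  [0, 26, 0, 0, 1],
  [0, 29, 0, 0, 1],
  [0, 31, 0, 0, 1],
  [0, 32, 0, 0, 1],
  [0, 33, 0, 0, 1],
])

```text
time: 9.85
tool_pos: [0.5838, 0.1461, 0.043]
ee_rot: [0.559, -0.559, 0.433, -0.433]
contact_force: [1.0, -0.5, -2.6]
opening: 0.498
```

Request:
drive_tool([
  [0, 0.5, 0, 0, 1],
  [0, 1, 0, 0, 1],
  [0, 1.5, 0, 0, 1],
  [0, 2, 0, 0, 1],
  [0, 2.5, 0, 0, 1],
  [0, 2.5, 0, 0, 1],
])

```text
time: 10.6
tool_pos: [0.5836, 0.146, 0.0408]
ee_rot: [0.559, -0.559, 0.433, -0.433]
contact_force: [-1.2, -0.3, -0.6]
opening: 0.491
```

Request:
drive_tool([
  [0, 0.4, 0, 0, 1],
  [0, 0.8, 0, 0, 1],
  [0, 0.8, 0, 0, 1],
])

```text
time: 10.98
tool_pos: [0.5836, 0.1461, 0.0408]
ee_rot: [0.559, -0.559, 0.433, -0.433]
contact_force: [-3.2, -0.6, 4.5]
opening: 0.493
```

Firm contact at 40.8 mm, which is floor height as expected. I'll open the gripper gently, then retreat straight up.

Request:
drive_tool([
  [0, 0, 0, 0, 0.5],
  [0, 0, 0, 0, 0.4],
  [0, 0, 0, 0, 0.3],
  [0, 0, 0, 0, 0.2],
  [0, 0, 0, 0, 0.1],
  [0, 0, 0, 0, 0],
  [0, 0, 0, 0, 0],
  [0, 0, 0, 0, 0],
])

```text
time: 11.98
tool_pos: [0.5837, 0.146, 0.0395]
ee_rot: [0.559, -0.559, 0.433, -0.433]
contact_force: [-0.2, -0.2, 0.7]
opening: 1.003
```

Request:
drive_tool([
  [0, -8, 0, 0, 0],
  [0, -25, 0, 0, 0],
  [0, -50, 0, 0, 0],
  [0, -80, 0, 0, 0],
  [0, -110, 0, 0, 0],
  [0, -130, 0, 0, 0],
  [40, -130, 0, 0, 0],
  [80, -130, 0, 0, 0],
])

```text
time: 12.98
tool_pos: [0.6046, 0.0682, 0.1722]
ee_rot: [0.56, -0.558, 0.432, -0.434]
contact_force: [0.5, 0.2, -0.2]
opening: 0.999
```

Request:
drive_tool([
  [20, 0, 0, 0, 0],
  [20, 0, 0, 0, 0],
  [20, 0, 0, 0, 0],
])

```text
time: 13.35
tool_pos: [0.6083, 0.0502, 0.1697]
ee_rot: [0.559, -0.559, 0.433, -0.433]
contact_force: [-0.2, 0.1, 0.5]
opening: 1.0
```

```bash
python3 - <<'E'
from h import *
from bench import status,get_image
plan(status.get_state(),(.5835,.1459,.0407))
im=get_image("wrist"); t=get_image("top"); s=get_image("side")
cv2.imwrite("pics/fin.png",np.hstack([cv2.resize(im["color"],(400,300)),cv2.resize(s["color"][60:320,180:460],(323,300))])[:,:,::-1])
cv2.imwrite("pics/t4.png",t["color"][:,:,::-1])
P=fcloud(im); d=np.hypot(P[...,0]-.5837,P[...,1]-.146); Q=P[(d<.035)&(P[...,2]>.06)&(P[...,2]<.082)]; print("rim",len(Q),circ(Q),np.percentile(Q[:,2],[50,95,99]))
A=np.c_[Q[:,:2]-Q[:,:2].mean(0),np.ones(len(Q))][Q[:,2]>.066]; print("tilt slopes",np.linalg.lstsq(A,Q[Q[:,2]>.066][:,2],rcond=None)[0])
E
```

```text
R [[0.25, -0.0, 0.968], [-0.968, 0.001, 0.25], [-0.001, -1.0, 0.0]] shift mm [-9.870e+01  1.291e+02 -1.000e-01] turn deg 0.22 q [-2.800e-02  2.670e-01  2.220e-01  1.526e+00  1.000e-03  1.290e+00] t 13.35 F [-0.2  0.1  0.5] pos [0.6083 0.0502 0.1697] open 1.0
rim 1054 (array([0.58424413, 0.14482981]), np.float64(0.01946939651129903)) [0.07134554 0.07278382 0.0731777 ]
tilt slopes [-0.00144671 -0.0055927   0.07129685]
```

View pics/fin.png

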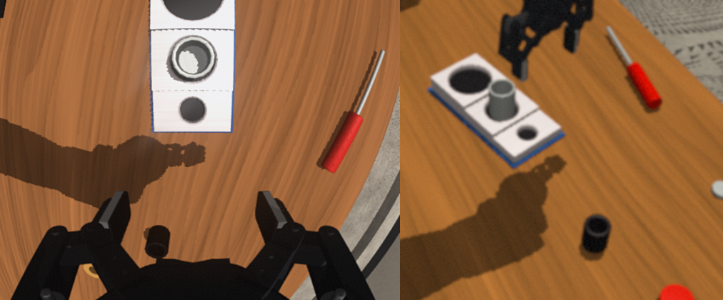

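The piston stands upright in the middle pocket, at (193,58) in the left picture and (502,100) in the right. Its rim is at z ≈ 0.072 (16 + 56 mm), it shows no tilt, and the gripper is clear. Handing in.

```bash
python3 -c "
from bench import manip; print(manip.close_job())"
```

```text
the job is handed in; nothing more can be done
None
```

The piston was sized with the gauge and now stands upright on the floor of the middle pocket. I handed the job in at about 13.5 s on the robot's clock; no verdict is reported.

- **Small pocket:** I gripped the piston by its upper half and lowered it onto the smallest pocket's rim. It touched at tread height, and the tool stayed at 44.8 mm while the upward force rose to 7.9 N. It did not go in, and the side picture agreed.
- **Middle pocket:** I kept hold until it met the floor, at a tool height of 40.8 mm against 40.7 mm expected. Then I opened the fingers and backed straight up.
- **Last checks:** The rim is at about 71–73 mm (72 mm expected) and level to within 0.6%. Its centre is about 1.2 mm from the pocket centre I measured. The gripper is open and clear of everything.
- **Other parts:** I moved nothing else. The parts in view in the last pictures look undisturbed, but I did not measure their positions again.
- **Disagreements:** The top, side and wrist cameras differed by up to about 4 mm on the pocket positions, so I worked from the wrist view. Most of the circles I fitted came out 2–5 mm under the given diameters. Neither mattered with 7 mm to spare all round.

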